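# Prove the packing conveyor's stop button

## Task

Do the start-of-shift check on the packing conveyor: with a fingertip push the red mushroom stop button in until it stays down by itself and take your hand off it, then turn it clockwise by pushing on one of its wings until it pops up again and springs back. Then press the green start button fully in and finish with the hand clear of everything. Leave the meat pack, jar, bottle and bowl standing where they are.

Things in the scene. Friction and masses are not known exactly. Their poses are not given: they have to be found in the camera images.
- stop_box: Yellow steel box, 120 x 120 mm and 60 mm high, fixed to the steel table, carrying the red stop button in the middle of its top. Origin at the centre of its underside, z up. It may stand left or right of the start box.
- stop_top (a point): Centre of the flat top of the red mushroom head, on its vertical axis; moves and turns with it. Button up: 106 mm above the table, 46 mm above the box top. Head 56 mm across, 24 mm thick. Two wings stick out along this point's +y and -y to 50 mm from the axis, each 14 mm wide (x), from 21 to 5 mm below this point. Under the head a collar 52 mm across stands 6 mm above the box.
- stop_push (a joint): How far the red head is pushed in, m. 0 = up; stop at 0.012. It takes about 3 N at first and up to 10 N. A hidden latch catches once it has been pushed past 0.009 or so; let go, it then rests at about 0.0075. Only twisting frees it, and a finger still rubbing on a wing may then hold it 3 to 4 mm short of fully up until it leaves.
- stop_twist (a joint): Turn of the red head, rad, clockwise seen from above positive. 0 = rest (wings along the box's y axis), stop at 1.0. A spring turns it back to 0. The latched head comes free at about 0.6 and springs up by itself; turning takes 0.05 to 0.13 N m (about 3 N on a wing).
- start_box: Grey box, 90 x 90 mm and 50 mm high, fixed to the table, carrying the green start button in the middle of its top. Origin at the centre of its underside, z up.
- start_top (a point): Centre of the top of the green button, 38 mm across, in a black ring 54 mm across and 12 mm high on the grey box. The button not pressed, it is 68 mm above the table.
- start (a joint): How far the green button is pressed, m. 0 = out, 0.006 = fully in (5 N); springs back by itself.
- meat_pack_mid (a point): Centre of a loose sealed pack of minced meat, 136 x 186 x 48 mm (x, y, z), lying flat to the left (+y) of the boxes. Not to be moved.
- spice_jar_mid (a point): Centre of a loose amber jar, 52 mm across and 85 mm high, standing between the two boxes. Not to be moved.
- sauce_bottle_mid (a point): Centre of a loose yellow squeeze bottle, 62 mm across and 190 mm high, to the right (-y) of the boxes. Not to be moved.
- steel_bowl_mid (a point): Centre of a loose steel bowl, 130 mm across and 55 mm high, beyond the boxes. Not to be moved.
Things that resemble listed ones, but are neither listed nor needed, are in the scene too. Several things look just like the part that bears meat_pack_mid: the one meant starts nearest to the robot's base.

How it is judged:
By the outcome, as a careful person would: the job done as asked, in the order asked, and still so for the second after the job is handed in, with the robot touching nothing.
It also fails if it takes over 64 s, if anything falls off the work surface, if the arm or the gripper's body presses on something with over 40 N, if the wrist force passes 120 N, or if a joint passes its speed limit or range.

## Robot

A 6-joint arm with a two-finger parallel gripper is mounted at the origin on the work surface. World frame = base frame: x ahead of the robot, y to its left, z up, the work surface at z = 0. Lengths are in m, angles in rad, forces in N, time in s.
With the tool pointing down it reaches from about 0.375 to 0.9 m from the base axis. Payload 3.1 kg.
Tool frame: the origin (TCP) lies between the finger pads; the fingertips stand 17 mm ahead of it and the grasp point (between the pads) lies 2 mm behind it; z points along the fingers, y is the line along which they close (so a half turn about z gives the same grasp; the last joint's range is limited). The gripper opens to 85 mm and grips with 20 to 120 N. Pads are 22 mm wide; open, the fingers measure 114 mm over their backs; the gripper's body (76 mm by 85 mm) begins 54 mm behind the grasp point. The pads swing forward as they close: fully open they stand 13 mm farther back than shut.
Start: joints at [-1.514, 0.527, 1.433, -0, 1.181, -0.178], TCP at [0.146, -0.608, 0.223] pointing down, gripper open.
Joint ranges: [-3.08, 3.08], [-0.75, 2.2], [0.22, 2.44], [-1.43, 4.57], [0, 2.65], [-2.85, 2.85]. Speed limits (rad/s): [2.79, 2.79, 3.14, 3.14, 3.14, 3.14].

## Interface

Orientations are given as a unit quaternion [x, y, z, w].
In Python, from station import sense, vision, order gives the robot as it stands.
- The arm moves only by the shell command python3 -m crank 'ROWS' [OPENING] [FORCE]. ROWS is JSON, a list of rows, each an object with "dp": the shift along the world's x, y, z in units of 30 mm (1.0 is 30 mm), a list of three; "angular": the turn, a rotation vector about the world's x, y, z in degrees, a list of three. In form: [{"dp": [dx, dy, dz], "angular": [ax, ay, az]}, ...]. A call has 1 to 20 rows; each row shifts and turns the commanded pose from where the row before left it; what a row does not reach is not made up. A row lasts 1/10 s, in which the tool goes at most 50 mm and 8.59 degrees, less where a joint would pass 70% of its speed; a pose out of reach is approached as far as the arm can. A call is refused whole if a number of a shift passes 1 or a number of a turn 8.59, either way. A call with a gripper value outside its range is refused whole. OPENING is the closure, from 0 (fully open) to 1 (shut), set as the call begins (- or left out, the last holds). The fingers move at their own pace and stop on an object; FORCE is the grip in N (left out, the last holds). Time passes only in rows, so rows that do not move let the fingers close. It gives the time, the measured TCP pose, the force, the opening and the grip force at its end, in the units of the state.
- sense(): the state, without advancing time (a new reading comes with each control period).
- vision.snapshot(name): name is "scene" or "top"; returns a dict with "image" (384x512x3 uint8, blue, green, red), "range_z" (384x512 float32, m along the optical axis (not along the pixel's ray), 0 where there is no reading), "mtx" (3x3 intrinsics, pixels), "pose" (4x4, takes a point from camera to world coordinates). Camera axes: x right, y down, z forward; pixel columns grow to the right and rows downward; lengths in m; the calibration is good to about 2 mm. A picture is of the moment at which its call begins.
- order.sign_off(): hands the job in; it is judged then, once.
The state is a dict: "t": time; "q": joint angles; "qd": joint speeds; "tau": joint torques, N m; "tcp_pos": TCP position; "tool_rot": TCP orientation; "force": force on the tool from outside, world axes, zero at the start; "ft_torque": the same for the moment, N m; "finger_gap": opening from 0.0 (shut) to 1.0 (fully open); "gripper_force": force on a finger pad.
Only numpy, scipy, OpenCV 4.12 (cv2) and the standard library are available. Lean on these libraries where they do the work, as an engineer would, in place of code of your own. Each camera call takes 0.05 s, during which the arm holds its last target. There are 200 camera calls.

## Working session

There is one attempt and no reset: what is moved stays moved. The work goes in short steps, Python scripts to look and compute and a shell command to move; the robot and the scene stay as the last step left them, time stands still between calls to the robot, and variables do not carry over. Pictures are saved under pics/ and viewed, at most 10 in all, crops included, and the job is handed in when it is done.

```bash
mkdir -p pics; cat > h.py <<'E'
from station import sense, vision, order
import numpy as np, cv2
def snap(n,f):
    s=vision.snapshot(n); cv2.imwrite(f,s["image"]); np.savez(f+".npz",**s); return s
def pts(s):
    z=s["range_z"];K=s["mtx"];v,u=np.indices(z.shape)
    P=np.stack([(u-K[0,2])/K[0,0]*z,(v-K[1,2])/K[1,1]*z,z],-1)
    W=P@s["pose"][:3,:3].T+s["pose"][:3,3]; W[z==0]=np.nan; return W
E
python3 - <<'E'
from h import *
for n in("top","scene"):
    s=snap(n,f"pics/{n}1.png"); print(n,s["pose"].round(3).tolist(),s["mtx"].round(1).tolist())
print(sense())
E
```

```text
top [[-0.03, -0.995, 0.1, 0.509], [-0.999, 0.027, -0.027, 0.03], [0.024, -0.101, -0.995, 1.206], [0.0, 0.0, 0.0, 1.0]] [[403.1, 0.0, 253.7], [0.0, 403.1, 195.5], [0.0, 0.0, 1.0]]
scene [[0.143, 0.719, -0.68, 1.73], [0.99, -0.11, 0.091, -0.149], [-0.009, -0.686, -0.728, 1.276], [0.0, 0.0, 0.0, 1.0]] [[488.9, 0.0, 256.0], [0.0, 488.9, 197.8], [0.0, 0.0, 1.0]]
{'t': 0.1, 'q': array([-1.51353302e+00,  5.28401732e-01,  1.43379253e+00, -1.19086927e-05,
        1.18138379e+00, -1.78497369e-01]), 'qd': array([-2.03967548e-03, -2.43541343e-03, -3.53245094e-03,  1.71808171e-03,
       -7.75834448e-05, -1.62100660e-03]), 'tau': array([-8.53712063e-04, -4.43306851e+01, -1.78586429e+01, -1.84003716e-04,
        3.92546746e-03, -8.56645954e-06]), 'tcp_pos': array([ 0.14597739, -0.60702879,  0.22220811]), 'tool_rot': array([ 9.93059399e-01,  1.17609711e-01,  5.46412591e-05, -9.91206577e-04]), 'force': array([ 0.69754639, -0.03573915,  0.14927639]), 'ft_torque': array([0.01114915, 0.01917386, 0.01580365]), 'gripper_force': 0.0, 'finger_gap': 0.9997132263537166}
```

View pics/top1.png

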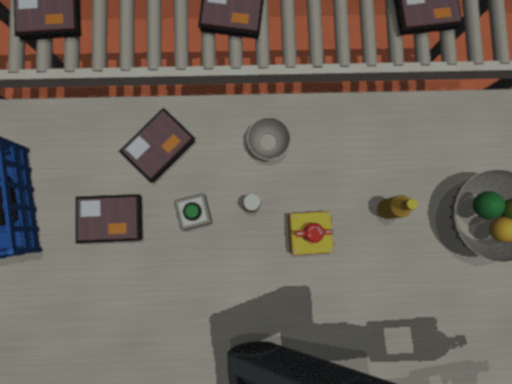

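View pics/scene1.png

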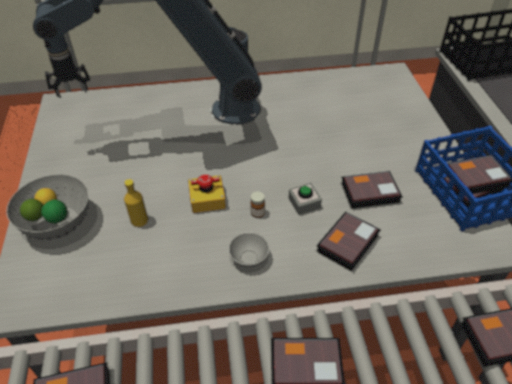

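The top view shows the stop box at (312,232), the start box at (192,211), the jar at (252,202), the bowl at (267,140) and the bottle at (395,207). There are two meat packs on the table, at (109,219) and (157,145). The one at (109,219) is nearer the base, so it is the one meant. I only have to stay away from the packs. Next I measure the buttons.

```bash
python3 - <<'E'
from h import *
def ray(s,u,v,h):
    K=s["mtx"];d=s["pose"][:3,:3]@np.array([(u-K[0,2])/K[0,0],(v-K[1,2])/K[1,1],1]);o=s["pose"][:3,3]
    return (o+d*(h-o[2])/d[2]).round(4)
for n in("top","scene"):
    s=np.load(f"pics/{n}1.png.npz");im=s["image"];W=pts(s);hsv=cv2.cvtColor(im,cv2.COLOR_BGR2HSV)
    H,S,V=cv2.split(hsv)
    rois=dict(top=dict(red=(285,205,340,260),green=(170,190,215,235),jar=(235,188,268,218),bot=(375,190,420,222)),scene=dict(red=(185,165,230,215),green=(285,178,325,215),jar=(245,188,270,220),bot=(118,175,150,230)))[n]
    for k,(a,b,c,d) in rois.items():
        w=W[b:d,a:c].reshape(-1,3);h=H[b:d,a:c].ravel();sa=S[b:d,a:c].ravel()
        vv,uu=np.mgrid[b:d,a:c];uu=uu.ravel();vv=vv.ravel()
        if k=="red":
            m=((h<8)|(h>172))&(sa>150); y=(h>20)&(h<35)&(sa>150)
            pc=np.c_[uu[y],vv[y]].astype(np.float32); yt=y&(abs(w[:,2]-.06)<.008)
            print(n,"boxtop depth rect",cv2.minAreaRect((w[yt,:2]*1000).astype(np.float32)))
            print(" z levels",np.nanpercentile(w[m,2],[5,50,95]).round(3))
            t=m&(w[:,2]>.099);print(" head top",np.nanmean(w[t],0).round(4),t.sum(),"px",uu[t].mean(),vv[t].mean(),ray(s,uu[t].mean(),vv[t].mean(),.106))
            print(" all red",ray(s,uu[m].mean(),vv[m].mean(),.098), "rect",cv2.minAreaRect(np.c_[w[m,0],w[m,1]].astype(np.float32)*1000))
        elif k=="green":
            m=(h>40)&(h<85)&(sa>100);print(n,"green",np.nanmedian(w[m],0).round(4),m.sum(),ray(s,uu[m].mean(),vv[m].mean(),.067))
            g=(abs(w[:,2]-.05)<.006);print(" greybox",cv2.minAreaRect((w[g,:2]*1000).astype(np.float32)))
        else:
            m=w[:,2]>.025;print(n,k,"minmax",np.nanpercentile(w[m],[3,97],axis=0).round(3).tolist())
s=np.load("pics/top1.png.npz");c=s["image"][180:270,160:350];cv2.imwrite("pics/crop.png",cv2.resize(c,None,fx=4,fy=4,interpolation=cv2.INTER_CUBIC))
E
```

```text
top boxtop depth rect ((514.6696166992188, -159.80242919921875), (114.01811981201172, 115.5672378540039), 0.9732003211975098)
 z levels [0.099 0.104 0.108]
 head top [ 0.5125 -0.1586  0.1042] 202 px 312.91584158415844 233.06435643564356 [ 0.5125 -0.1583  0.106 ]
 all red [ 0.5126 -0.159   0.098 ] rect ((521.2242431640625, -156.743408203125), (63.28837585449219, 42.45241165161133), 58.93877029418945)
top green [0.5847 0.1763 0.071 ] 157 [0.5855 0.1759 0.067 ]
 greybox ((585.5338134765625, 176.3585662841797), (89.40625762939453, 89.65298461914062), 12.712307929992676)
top jar minmax [[0.581, -0.015, 0.04], [0.624, 0.03, 0.088]]
top bot minmax [[0.551, -0.413, 0.032], [0.606, -0.37, 0.191]]
scene boxtop depth rect ((530.1696166992188, -161.88433837890625), (108.33934020996094, 114.2801513671875), 1.0409727096557617)
 z levels [0.071 0.101 0.108]
 head top [ 0.5256 -0.1627  0.1039] 96 px 204.95833333333334 180.03125 [ 0.5278 -0.1627  0.106 ]
 all red [ 0.528 -0.163  0.098] rect ((520.0693359375, -162.86575317382812), (78.25115966796875, 44.70222854614258), 64.02941131591797)
scene green [0.5961 0.1735 0.0696] 78 [0.5931 0.1736 0.067 ]
 greybox ((591.0463256835938, 175.6322021484375), (93.73505401611328, 90.32140350341797), 13.376709938049316)
scene jar minmax [[0.591, -0.016, 0.029], [0.635, 0.028, 0.089]]
scene bot minmax [[0.577, -0.426, 0.03], [0.615, -0.371, 0.189]]
```

View pics/crop.png

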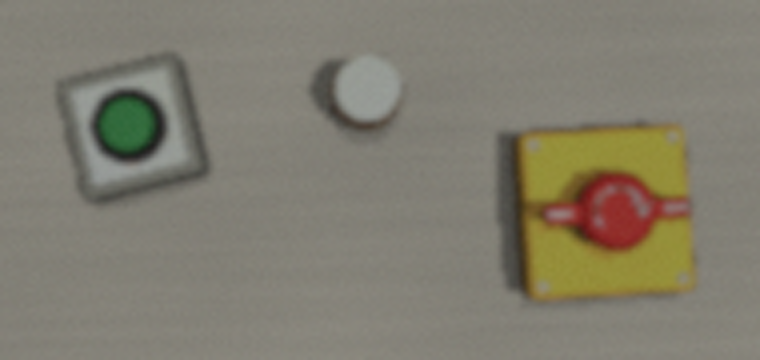

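The crop confirms the red mushroom stop on the yellow box, with its wings along ±y, the green start button on the grey box, and the jar between them. The stop axis is at about (0.516,-0.160) and the start at about (0.587,0.176). The heights match the description. I shut the gripper and move above the stop.

```bash
python3 -m crank '[{"dp":[0.4,0.5,0],"angular":[0,0,-0.9]},{"dp":[0.82,1,0],"angular":[0,0,-0.9]},{"dp":[0.82,1,0],"angular":[0,0,-0.9]},{"dp":[0.82,1,0],"angular":[0,0,-0.9]},{"dp":[0.82,1,0],"angular":[0,0,-0.9]},{"dp":[0.82,1,0],"angular":[0,0,-0.9]},{"dp":[0.82,1,0],"angular":[0,0,-0.9]},{"dp":[0.82,1,0],"angular":[0,0,-0.9]},{"dp":[0.82,1,0],"angular":[0,0,-0.9]},{"dp":[0.82,1,0],"angular":[0,0,-0.9]},{"dp":[0.82,1,0],"angular":[0,0,-0.9]},{"dp":[0.82,1,0],"angular":[0,0,-0.9]},{"dp":[0.82,1,0],"angular":[0,0,-0.9]},{"dp":[0.82,1,0],"angular":[0,0,-0.9]},{"dp":[0.82,1,-0.3],"angular":[0,0,-0.9]},{"dp":[0.4,0.4,-0.5],"angular":[0,0,0]},{"dp":[0,0,-0.5],"angular":[0,0,0]},{"dp":[0,0,-0.5],"angular":[0,0,0]},{"dp":[0,0,0],"angular":[0,0,0]}]' 1 30
python3 - <<'E'
from h import *
s=snap("scene","pics/scene2.png"); t=snap("top","pics/top2.png")
a=cv2.resize(s["image"][100:250,130:290],(640,600),interpolation=cv2.INTER_CUBIC)
cv2.imwrite("pics/c2.png",a); print(sense()["q"].round(3),sense()["tcp_pos"],sense()["tool_rot"].round(4))
E
```

```text
t: 2.0
tcp_pos: [0.5129, -0.1594, 0.167]
tool_rot: [1.0, 0.0, -0.002, -0.001]
force: [-0.2, 0.3, -1.2]
finger_gap: 0.002
gripper_force: 0.0
[-0.51   0.486  1.704 -0.     0.953  1.06 ] [ 0.51422955 -0.16060457  0.168907  ] [ 1.e+00  0.e+00 -5.e-04 -2.e-04]
```

View pics/c2.png

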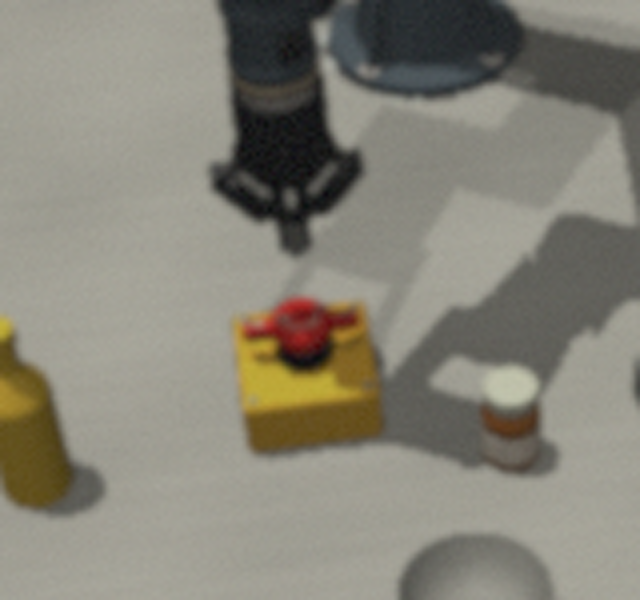

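The fingertip is at crop (294,250), pixel (203.5,162.5). The head top is at crop (302,310), pixel (205.5,177.5). I check the tip against the kinematics to measure the camera bias.

```bash
python3 - <<'E'
from h import *
s=np.load("pics/scene2.png.npz")
def proj(p):
    c=s["pose"][:3,:3].T@(np.array(p)-s["pose"][:3,3]);c=s["mtx"]@(c/c[2]);return c[:2].round(1)
print(proj([.514,-.1606,.152]),"head .514:",proj([.514,-.160,.106]),".528:",proj([.528,-.162,.106]))
im=s["image"];W=pts(s);w=W[140:170,190:220];m=(w[...,2]>.13)
vv,uu=np.nonzero(m);b=vv>=vv.max()-1;print(vv.max()+140,(uu[b]+190),w[vv[b],uu[b]].round(3).tolist()[:6])
E
```

```text
[204.1 167.4] head .514: [205.5 177.1] .528: [205.2 180. ]
163 [201 202 203 204 205 206 203 204 205 206] [[0.519, -0.169, 0.182], [0.517, -0.165, 0.18], [0.521, -0.162, 0.183], [0.522, -0.159, 0.184], [0.526, -0.156, 0.187], [0.522, -0.152, 0.182]]
```

The camera bias is only a few mm, so I aim at (0.518,-0.161) and descend, watching the force.

```bash
python3 -m crank '[{"dp":[0.13,0,-0.5],"angular":[0,0,0]},{"dp":[0,0,-0.5],"angular":[0,0,0]},{"dp":[0,0,-0.3],"angular":[0,0,0]},{"dp":[0,0,0],"angular":[0,0,0]}]'; python3 -m crank '[{"dp":[0,0,-0.1],"angular":[0,0,0]},{"dp":[0,0,-0.1],"angular":[0,0,0]},{"dp":[0,0,0],"angular":[0,0,0]}]';python3 -m crank '[{"dp":[0,0,-0.1],"angular":[0,0,0]},{"dp":[0,0,0],"angular":[0,0,0]}]'
python3 - <<'E'
from h import *
s=snap("scene","pics/scene3.png")
cv2.imwrite("pics/c3.png",cv2.resize(s["image"][130:230,150:270],(720,600),interpolation=cv2.INTER_CUBIC)); print(sense()["tcp_pos"],sense()["force"])
E
```

```text
t: 2.5
tcp_pos: [0.5178, -0.1607, 0.1296]
tool_rot: [1.0, -0.0, -0.001, -0.0]
force: [-0.3, 0.4, 1.0]
finger_gap: 0.001
gripper_force: 0.0
t: 2.8
tcp_pos: [0.5184, -0.1607, 0.1243]
tool_rot: [1.0, 0.0, 0.0, 0.0]
force: [0.0, 0.1, 0.2]
finger_gap: -0.001
gripper_force: 0.0
t: 3.0
tcp_pos: [0.5182, -0.1606, 0.121]
tool_rot: [1.0, 0.0, -0.0, -0.0]
force: [0.3, 0.4, 0.4]
finger_gap: -0.002
gripper_force: 0.0
[ 0.5182609  -0.16060807  0.1210382 ] [ 0.18011377 -0.79711852 -0.93514618]
```

View pics/c3.png

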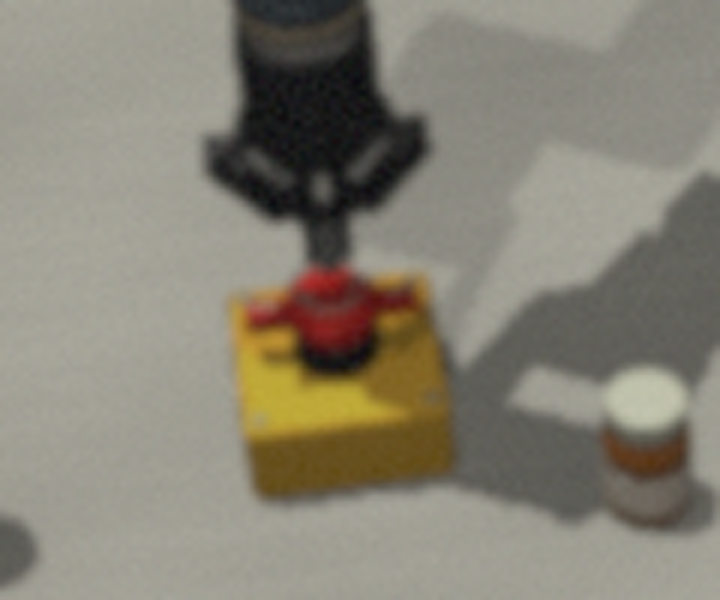

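The tip, at crop (325,265), shows just above the head, which is centred near (335,292). There is no contact yet. I keep descending in small steps.

```bash
f(){ grep -E "tcp_pos|force: \["; }
python3 -m crank '[{"dp":[0,0,-0.1],"angular":[0,0,0]},{"dp":[0,0,0],"angular":[0,0,0]}]'|f
python3 -m crank '[{"dp":[0,0,-0.1],"angular":[0,0,0]},{"dp":[0,0,0],"angular":[0,0,0]}]'|f
python3 -m crank '[{"dp":[0,0,-0.1],"angular":[0,0,0]},{"dp":[0,0,0],"angular":[0,0,0]}]'|f
```

```text
tcp_pos: [0.5181, -0.1606, 0.1178]
force: [0.0, -0.0, 0.4]
tcp_pos: [0.5181, -0.1605, 0.1147]
force: [-1.1, 0.5, 0.2]
tcp_pos: [0.5181, -0.1606, 0.1117]
force: [0.8, -1.0, -0.7]
```

```bash
f(){ grep -E "tcp_pos|force: \["; }
python3 -m crank '[{"dp":[0,0,-0.1],"angular":[0,0,0]},{"dp":[0,0,0],"angular":[0,0,0]}]'|f
python3 - <<'E'
from h import *
s=snap("scene","pics/scene4.png");W=pts(s)
for v in range(160,188,2): print(v,s["image"][v,204],W[v,204].round(3))
t=snap("top","pics/top4.png");W=pts(t);w=W[200:260,280:345].reshape(-1,3)
cv2.imwrite("pics/c4.png",np.hstack([cv2.resize(s["image"][150:210,175:235],(390,390),interpolation=cv2.INTER_CUBIC),cv2.resize(t["image"][180:280,270:370],(390,390),interpolation=cv2.INTER_CUBIC)]))
E
```

```text
tcp_pos: [0.5181, -0.1606, 0.1087]
force: [0.0, -0.1, -1.1]
160 [30 29 30] [ 0.535 -0.158  0.204]
162 [78 83 84] [ 0.315 -0.16  -0.004]
164 [ 99 105 105] [ 0.333 -0.161  0.002]
166 [60 64 66] [ 0.506 -0.161  0.151]
168 [25 25 29] [ 0.52  -0.161  0.155]
170 [42 40 41] [ 0.526 -0.162  0.151]
172 [54 56 58] [ 0.526 -0.163  0.142]
174 [53 55 57] [ 0.534 -0.163  0.141]
176 [55 57 68] [ 0.529 -0.164  0.127]
178 [41 44 89] [ 0.511 -0.165  0.1  ]
180 [32 36 91] [ 0.529 -0.166  0.108]
182 [ 41  45 112] [ 0.536 -0.167  0.105]
184 [ 32  36 135] [ 0.539 -0.167  0.099]
186 [ 27  29 113] [ 0.546 -0.168  0.096]
```

View pics/c4.png

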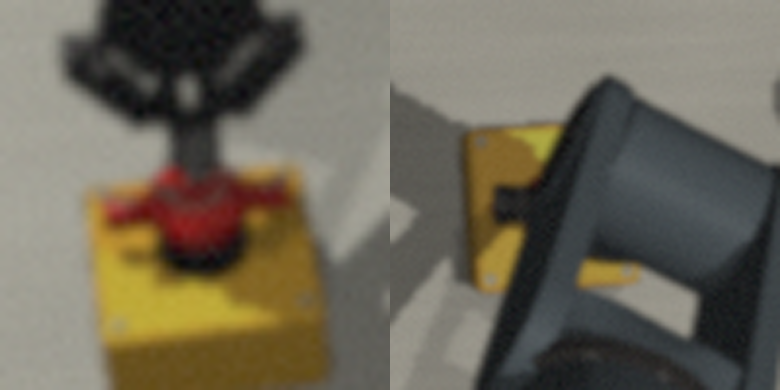

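Tip depth reads z≈0.12 over the head (0.105), so it is still above the head and laterally centred. The real fingertip is shorter than I assumed, so I continue down.

```bash
f(){ grep -E "tcp_pos|force: \["; }
python3 -m crank '[{"dp":[0,0,-0.1],"angular":[0,0,0]},{"dp":[0,0,0],"angular":[0,0,0]}]'|f
python3 -m crank '[{"dp":[0,0,-0.1],"angular":[0,0,0]},{"dp":[0,0,0],"angular":[0,0,0]}]'|f
python3 -m crank '[{"dp":[0,0,-0.1],"angular":[0,0,0]},{"dp":[0,0,0],"angular":[0,0,0]}]'|f
python3 -m crank '[{"dp":[0,0,-0.1],"angular":[0,0,0]},{"dp":[0,0,0],"angular":[0,0,0]}]'|f
```

```text
tcp_pos: [0.5181, -0.1606, 0.1058]
force: [0.1, 0.1, 0.0]
tcp_pos: [0.5181, -0.1606, 0.1027]
force: [-0.2, -0.3, 0.8]
tcp_pos: [0.5181, -0.1606, 0.0997]
force: [1.2, -0.2, 0.2]
tcp_pos: [0.5186, -0.1608, 0.097]
force: [0.1, -0.2, 0.8]
```

```bash
python3 - <<'E'
from h import *
s=snap("scene","pics/scene5.png");W=pts(s)
for u in (203,206):
  for v in range(170,192,1): print(u,v,s["image"][v,u],W[v,u].round(3))
E
python3 -c "
import cv2;s=cv2.imread('pics/scene5.png');cv2.imwrite('pics/c5.png',cv2.resize(s[145:215,170:240],(600,600),interpolation=cv2.INTER_CUBIC))"
```

```text
203 170 [18 16 16] [ 0.53  -0.165  0.156]
203 171 [30 28 25] [ 0.531 -0.166  0.152]
203 172 [37 37 38] [ 0.533 -0.166  0.149]
203 173 [43 44 47] [ 0.523 -0.166  0.135]
203 174 [51 52 54] [ 0.526 -0.167  0.133]
203 175 [50 51 52] [ 0.523 -0.167  0.126]
203 176 [47 50 50] [ 0.53  -0.168  0.128]
203 177 [46 49 54] [ 0.525 -0.168  0.119]
203 178 [48 53 62] [ 0.52  -0.169  0.109]
203 179 [43 46 71] [ 0.521 -0.169  0.106]
203 180 [45 47 85] [ 0.526 -0.169  0.105]
203 181 [46 52 95] [ 0.531 -0.17   0.106]
203 182 [ 38  46 108] [ 0.531 -0.17   0.1  ]
203 183 [ 33  36 124] [ 0.542 -0.17   0.107]
203 184 [ 28  30 137] [ 0.543 -0.171  0.104]
203 185 [ 28  33 139] [ 0.54  -0.171  0.095]
203 186 [ 27  27 120] [ 0.548 -0.171  0.099]
203 187 [25 25 92] [ 0.541 -0.172  0.087]
203 188 [17 16 63] [ 0.53  -0.173  0.071]
203 189 [13 16 35] [ 0.53  -0.173  0.066]
203 190 [23 21 22] [ 0.532 -0.173  0.063]
203 191 [22 37 43] [ 0.533 -0.174  0.059]
206 170 [26 27 24] [ 0.53  -0.155  0.154]
206 171 [33 32 33] [ 0.529 -0.156  0.149]
206 172 [42 42 41] [ 0.521 -0.156  0.137]
206 173 [44 45 45] [ 0.532 -0.156  0.142]
206 174 [53 55 56] [ 0.529 -0.157  0.135]
206 175 [56 57 56] [ 0.527 -0.157  0.128]
206 176 [52 54 54] [ 0.531 -0.158  0.128]
206 177 [52 53 54] [ 0.533 -0.158  0.124]
206 178 [52 55 58] [ 0.53  -0.158  0.117]
206 179 [51 52 65] [ 0.527 -0.159  0.109]
206 180 [47 52 75] [ 0.527 -0.159  0.105]
206 181 [46 49 93] [ 0.532 -0.16   0.105]
206 182 [ 43  44 111] [ 0.536 -0.16   0.104]
206 183 [ 30  31 117] [ 0.533 -0.16   0.096]
206 184 [ 26  30 119] [ 0.542 -0.161  0.101]
206 185 [ 24  26 112] [ 0.541 -0.161  0.095]
206 186 [ 24  27 100] [ 0.547 -0.161  0.096]
206 187 [29 29 87] [ 0.54  -0.162  0.084]
206 188 [29 27 65] [ 0.53  -0.162  0.069]
206 189 [26 25 43] [ 0.53  -0.163  0.064]
206 190 [15 15 21] [ 0.534 -0.163  0.064]
206 191 [13 23 29] [ 0.538 -0.163  0.063]
```

View pics/c5.png

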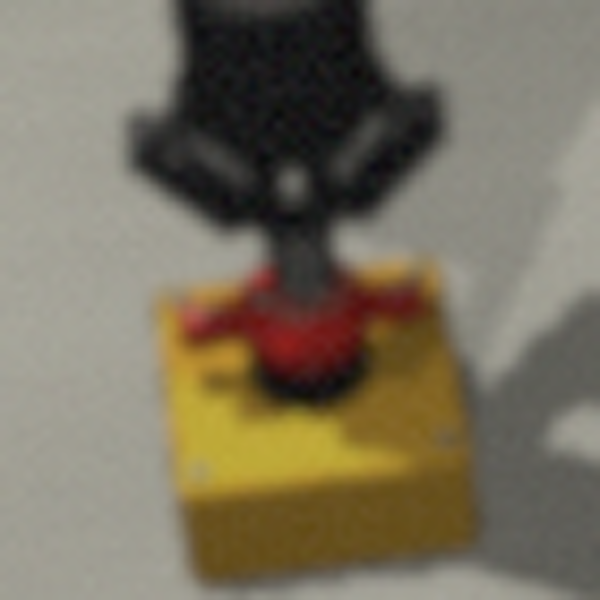

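The tip now shows right over the head, at crop (300,300) on a head spanning roughly 270 to 330. Contact is imminent. I continue with force checks.

```bash
f(){ grep -E "tcp_pos|force: \["; }
python3 -m crank '[{"dp":[0,0,-0.1],"angular":[0,0,0]},{"dp":[0,0,0],"angular":[0,0,0]},{"dp":[0,0,0],"angular":[0,0,0]}]'|f
python3 -m crank '[{"dp":[0,0,-0.1],"angular":[0,0,0]},{"dp":[0,0,0],"angular":[0,0,0]},{"dp":[0,0,0],"angular":[0,0,0]}]'|f
python3 -m crank '[{"dp":[0,0,-0.1],"angular":[0,0,0]},{"dp":[0,0,0],"angular":[0,0,0]},{"dp":[0,0,0],"angular":[0,0,0]}]'|f
```

```text
tcp_pos: [0.5184, -0.1607, 0.0944]
force: [-1.1, -0.2, 5.9]
tcp_pos: [0.5181, -0.1605, 0.0908]
force: [1.6, 0.4, -0.3]
tcp_pos: [0.5183, -0.1606, 0.0882]
force: [-0.3, -0.2, 3.5]
```

```bash
f(){ grep -E "tcp_pos|force: \["; }
python3 -m crank '[{"dp":[0,0,-0.1],"angular":[0,0,0]},{"dp":[0,0,0],"angular":[0,0,0]},{"dp":[0,0,0],"angular":[0,0,0]}]'|f
python3 -m crank '[{"dp":[0,0,-0.06],"angular":[0,0,0]},{"dp":[0,0,0],"angular":[0,0,0]},{"dp":[0,0,0],"angular":[0,0,0]}]'|f
python3 -c "from h import *;print(sense()['force'],sense()['ft_torque'])"
```

```text
tcp_pos: [0.5184, -0.1607, 0.0858]
force: [-1.4, 1.2, 8.5]
tcp_pos: [0.5187, -0.1608, 0.0856]
force: [-3.5, 1.7, 19.8]
[-3.46699273  1.7296818  19.82088803] [0.31548883 0.67715849 0.0254185 ]
```

The stop was reached at 20 N, so the tip sits about 8 mm above the reported TCP. I back off and check the latch.

```bash
python3 -m crank '[{"dp":[0,0,0.5],"angular":[0,0,0]},{"dp":[0,0,0.7],"angular":[0,0,0]},{"dp":[-0.4,0.3,0.7],"angular":[0,0,0]},{"dp":[-1,0.7,0],"angular":[0,0,0]},{"dp":[-1,0.6,0],"angular":[0,0,0]},{"dp":[0,0,0],"angular":[0,0,0]}]'
python3 - <<'E'
from h import *
def redz(f):
    s=np.load(f+".npz");W=pts(s);H,S,_=cv2.split(cv2.cvtColor(s["image"],cv2.COLOR_BGR2HSV))
    R=np.s_[165:200,190:220];m=(((H<8)|(H>172))&(S>120))[R];v,u=np.nonzero(m)
    w=W[R][m];k=w[:,2]>.085;print(f,v.min()+165,v.max()+165,m.sum(),np.nanpercentile(w[:,2],[50,75,90,95]).round(4), np.nanmedian(w[k],0).round(4),
      [ (c,np.nonzero(m[:,c-190])[0][[0,-1]]+165) for c in(203,205,207)])
s=snap("scene","pics/scene6.png");redz("pics/scene1.png");redz("pics/scene6.png");print(sense()["tcp_pos"])
E
```

```text
t: 6.9
tcp_pos: [0.4402, -0.1088, 0.1394]
tool_rot: [1.0, 0.001, -0.004, -0.002]
force: [0.5, -0.2, -0.1]
finger_gap: 0.0
gripper_force: 0.0
pics/scene1.png 175 190 203 [0.1017 0.1052 0.1072 0.1081] [ 0.5263 -0.1634  0.1022] [(203, array([175, 189])), (205, array([175, 188])), (207, array([175, 188]))]
pics/scene6.png 176 190 202 [0.094  0.0977 0.1002 0.1012] [ 0.5256 -0.1619  0.0953] [(203, array([177, 190])), (205, array([176, 190])), (207, array([176, 189]))]
[ 0.44380315 -0.11096358  0.13990303]
```

The head has dropped 7 mm, so it is latched. I now descend behind the +y wing, on its -x side, with the tip at about 75 mm.

```bash
python3 -m crank '[{"dp":[0,0,-0.7],"angular":[0,0,0]},{"dp":[0,0,-0.7],"angular":[0,0,0]},{"dp":[0,0,-0.6],"angular":[0,0,0]},{"dp":[0,0,-0.4],"angular":[0,0,0]},{"dp":[0.6,0,0],"angular":[0,0,0]},{"dp":[0.6,0,0],"angular":[0,0,0]},{"dp":[0.1,0,0],"angular":[0,0,0]},{"dp":[0,0,0],"angular":[0,0,0]}]'|grep -E "tcp|force:"; f(){ grep -E "tcp_pos|force: \["; }
python3 -m crank '[{"dp":[0.15,0,0],"angular":[0,0,0]},{"dp":[0,0,0],"angular":[0,0,0]}]'|f
python3 -m crank '[{"dp":[0.15,0,0],"angular":[0,0,0]},{"dp":[0,0,0],"angular":[0,0,0]}]'|f
python3 -m crank '[{"dp":[0.15,0,0],"angular":[0,0,0]},{"dp":[0,0,0],"angular":[0,0,0]}]'|f
python3 - <<'E'
from h import *
s=snap("scene","pics/scene7.png")
cv2.imwrite("pics/c7.png",cv2.resize(s["image"][145:215,170:240],(600,600),interpolation=cv2.INTER_CUBIC))
E
```

```text
tcp_pos: [0.4864, -0.1132, 0.068]
force: [-0.0, 0.4, 0.6]
gripper_force: 0.0
tcp_pos: [0.4899, -0.1128, 0.0683]
force: [0.4, -0.7, -0.2]
tcp_pos: [0.4949, -0.1129, 0.0685]
force: [-0.8, -0.5, -0.9]
tcp_pos: [0.4992, -0.1127, 0.0684]
force: [0.2, 0.4, 0.1]
```

View pics/c7.png

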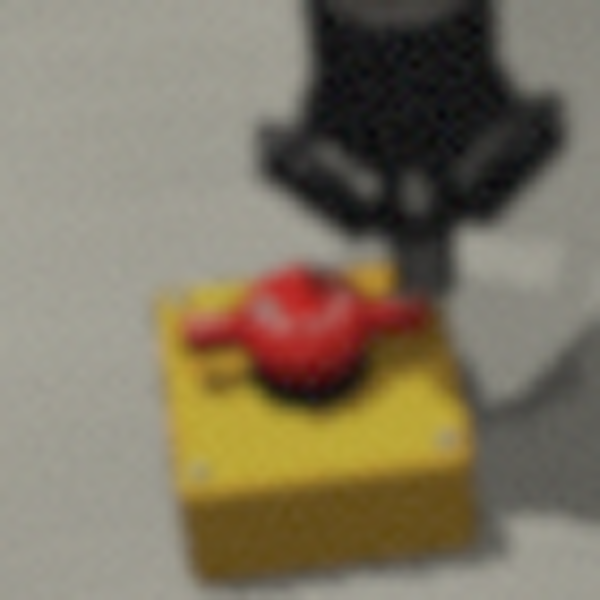

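The finger, inner edge at crop x≈395, is behind the outer half of the +y wing (tip at 425) and clear of the head (edge at 365). I shift 6 mm inward and advance to contact.

```bash
f(){ grep -E "tcp_pos|force: \["; }
python3 -m crank '[{"dp":[0,-0.2,0],"angular":[0,0,0]},{"dp":[0.15,0,0],"angular":[0,0,0]},{"dp":[0,0,0],"angular":[0,0,0]}]'|f
python3 -m crank '[{"dp":[0.15,0,0],"angular":[0,0,0]},{"dp":[0,0,0],"angular":[0,0,0]}]'|f
python3 -m crank '[{"dp":[0.15,0,0],"angular":[0,0,0]},{"dp":[0,0,0],"angular":[0,0,0]}]'|f
python3 -m crank '[{"dp":[0.15,0,0],"angular":[0,0,0]},{"dp":[0,0,0],"angular":[0,0,0]},{"dp":[0,0,0],"angular":[0,0,0]}]'|f
```

```text
tcp_pos: [0.5033, -0.1187, 0.0682]
force: [-0.6, 0.2, -0.4]
tcp_pos: [0.5083, -0.1187, 0.0683]
force: [-1.9, 0.0, 0.1]
tcp_pos: [0.513, -0.1189, 0.0683]
force: [-2.7, -0.6, -0.4]
tcp_pos: [0.5172, -0.1188, 0.0683]
force: [-2.5, -0.5, -0.9]
```

Contact came at x≈0.506, so the axis is at x≈0.524. The wing is turning at about 2.5 N. I continue with the tool yawing along.

```bash
f(){ grep -E "tcp_pos|tool_rot|force: \["; }
python3 -m crank '[{"dp":[0.1,0,0],"angular":[0,0,-8]},{"dp":[0.1,0,0],"angular":[0,0,-8]},{"dp":[0.15,0,0],"angular":[0,0,-6]},{"dp":[0.15,0,0],"angular":[0,0,-6]},{"dp":[0,0,0],"angular":[0,0,0]}]'|f
python3 -m crank '[{"dp":[0.15,0,0],"angular":[0,0,-5]},{"dp":[0.15,0,0],"angular":[0,0,-5]},{"dp":[0,0,0],"angular":[0,0,0]},{"dp":[0,0,0],"angular":[0,0,0]}]'|f
python3 - <<'E'
from h import *
s=snap("scene","pics/scene8.png");W=pts(s);H,S,_=cv2.split(cv2.cvtColor(s["image"],cv2.COLOR_BGR2HSV))
R=np.s_[165:200,185:225];m=(((H<8)|(H>172))&(S>120))[R];w=W[R][m];print(np.nanpercentile(w[:,2],[50,75,90,95]).round(4))
cv2.imwrite("pics/c8.png",cv2.resize(s["image"][145:215,170:240],(600,600),interpolation=cv2.INTER_CUBIC))
E
```

```text
tcp_pos: [0.5324, -0.1184, 0.0685]
tool_rot: [0.97, -0.242, 0.0, -0.0]
force: [-2.9, 0.6, 1.0]
tcp_pos: [0.5406, -0.1183, 0.0683]
tool_rot: [0.946, -0.324, -0.0, -0.0]
force: [-2.1, 1.2, 1.5]
[0.1013 0.1052 0.1077 0.1095]
```

View pics/c8.png

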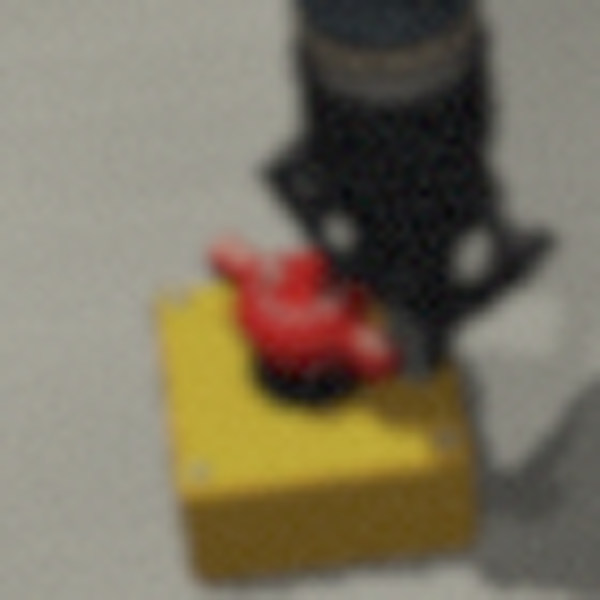

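The head has popped up (0.106 level), with the wing turned about 0.8 rad. I back off along -x, rise, and check the spring-back.

```bash
python3 -m crank '[{"dp":[-0.3,0.1,0],"angular":[0,0,6]},{"dp":[-0.5,0.1,0],"angular":[0,0,8]},{"dp":[-0.6,0.1,0],"angular":[0,0,8]},{"dp":[-0.6,0,0],"angular":[0,0,8]},{"dp":[-0.3,0,0.3],"angular":[0,0,8]},{"dp":[0,0,0.8],"angular":[0,0,0]},{"dp":[0,0,1],"angular":[0,0,0]},{"dp":[0,0,0.8],"angular":[0,0,0]},{"dp":[0,0,0],"angular":[0,0,0]}]'|grep -E "tcp|rot|force: \["
python3 - <<'E'
from h import *
s=snap("scene","pics/scene9.png");W=pts(s);H,S,_=cv2.split(cv2.cvtColor(s["image"],cv2.COLOR_BGR2HSV))
a=np.load("pics/scene1.png.npz");Ha,Sa,_=cv2.split(cv2.cvtColor(a["image"],cv2.COLOR_BGR2HSV))
R=np.s_[165:200,185:225];m=(((H<8)|(H>172))&(S>120))[R];ma=(((Ha<8)|(Ha>172))&(Sa>120))[R]
print(np.nanpercentile(W[R][m][:,2],[50,75,90,95]).round(4),m.sum(),ma.sum(),(m^ma).sum(),sense()["tcp_pos"])
E
```

```text
tcp_pos: [0.4754, -0.1115, 0.1586]
tool_rot: [1.0, 0.001, 0.005, 0.002]
force: [1.0, -0.6, -0.1]
[0.1017 0.105  0.1078 0.109 ] 209 203 12 [ 0.47405603 -0.11086771  0.15707206]
```

The red mask matches the initial picture again, so the button is up and sprung back. I move above the start button at about (0.591,0.175).

```bash
python3 -m crank '[{"dp":[0.2,0.45,0],"angular":[0,0,0]},{"dp":[0.4,0.95,0],"angular":[0,0,0]},{"dp":[0.4,0.95,0],"angular":[0,0,0]},{"dp":[0.4,0.95,0],"angular":[0,0,0]},{"dp":[0.4,0.95,0],"angular":[0,0,0]},{"dp":[0.4,0.95,0],"angular":[0,0,0]},{"dp":[0.4,0.95,0],"angular":[0,0,0]},{"dp":[0.4,0.95,0],"angular":[0,0,0]},{"dp":[0.4,0.95,0],"angular":[0,0,0]},{"dp":[0.3,0.95,0],"angular":[0,0,0]},{"dp":[0.2,0.5,-0.5],"angular":[0,0,0]},{"dp":[0,0,-0.8],"angular":[0,0,0]},{"dp":[0,0,-0.8],"angular":[0,0,0]},{"dp":[0,0,-0.4],"angular":[0,0,0]},{"dp":[0,0,0],"angular":[0,0,0]},{"dp":[0,0,0],"angular":[0,0,0]}]'|grep -E "tcp|rot|force: \["
python3 - <<'E'
from h import *
s=snap("scene","pics/scene10.png");print(sense()["tcp_pos"])
cv2.imwrite("pics/c10.png",cv2.resize(s["image"][150:220,270:340],(600,600),interpolation=cv2.INTER_CUBIC))
E
```

```text
tcp_pos: [0.5891, 0.1751, 0.0801]
tool_rot: [1.0, 0.0, 0.0, -0.0]
force: [0.3, -0.2, -0.6]
[0.58966372 0.17519512 0.08085281]
```

View pics/c10.png

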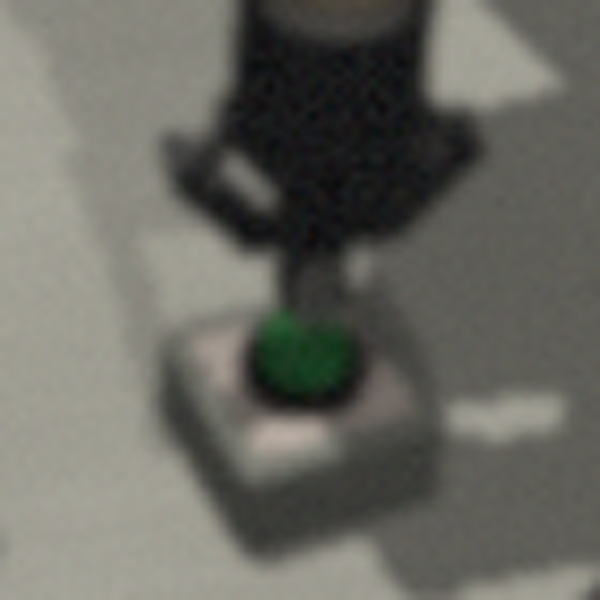

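The tip bottom is at crop (315,315) and the button centre at (303,350). After the remaining 20 mm drop the tip would land slightly behind and to the +y side. I correct by +5 mm in x and -3 mm in y, descend, and measure.

```bash
python3 -m crank '[{"dp":[0.17,-0.1,0],"angular":[0,0,0]},{"dp":[0,0,-0.3],"angular":[0,0,0]},{"dp":[0,0,-0.2],"angular":[0,0,0]},{"dp":[0,0,0],"angular":[0,0,0]},{"dp":[0,0,0],"angular":[0,0,0]}]'|grep -E "tcp|rot|force: \["
python3 - <<'E'
from h import *
s=snap("scene","pics/scene11.png");print(sense()["tcp_pos"])
cv2.imwrite("pics/c11.png",cv2.resize(s["image"][160:210,280:330],(600,600),interpolation=cv2.INTER_CUBIC))
E
```

```text
tcp_pos: [0.5936, 0.1723, 0.0649]
tool_rot: [1.0, 0.0, -0.0, 0.0]
force: [-0.9, 0.3, -0.5]
[0.59378875 0.17234169 0.06517299]
```

View pics/c11.png

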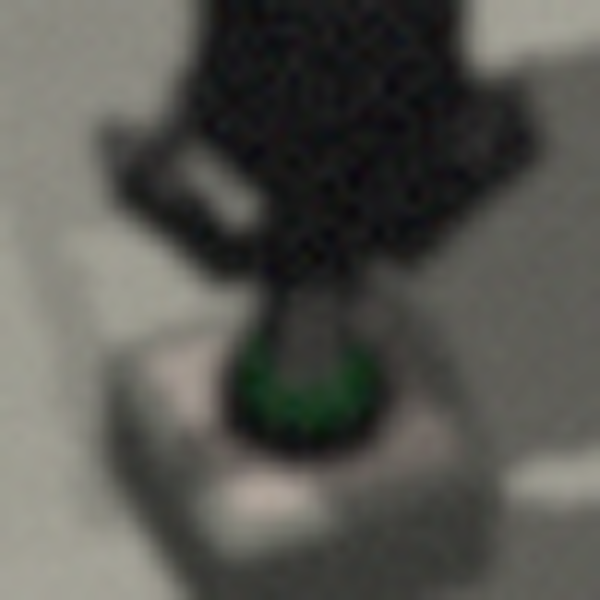

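The tip is centred on the button, near (307,375). I press it in.

```bash
f(){ grep -E "tcp_pos|force: \["; }
python3 -m crank '[{"dp":[0.05,0,-0.1],"angular":[0,0,0]},{"dp":[0,0,-0.1],"angular":[0,0,0]},{"dp":[0,0,0],"angular":[0,0,0]},{"dp":[0,0,0],"angular":[0,0,0]}]'|f
python3 -m crank '[{"dp":[0,0,-0.1],"angular":[0,0,0]},{"dp":[0,0,0],"angular":[0,0,0]},{"dp":[0,0,0],"angular":[0,0,0]}]'|f
python3 -m crank '[{"dp":[0,0,-0.08],"angular":[0,0,0]},{"dp":[0,0,0],"angular":[0,0,0]},{"dp":[0,0,0],"angular":[0,0,0]}]'|f
```

```text
tcp_pos: [0.5956, 0.1724, 0.0597]
force: [-1.5, -0.0, 3.6]
tcp_pos: [0.5957, 0.1724, 0.0578]
force: [-3.3, 0.5, 10.7]
tcp_pos: [0.5958, 0.1725, 0.0575]
force: [-6.3, -1.0, 22.3]
```

```bash
python3 - <<'E'
from h import *
def g(f):
    s=np.load(f+".npz");W=pts(s);H,S,V=cv2.split(cv2.cvtColor(s["image"],cv2.COLOR_BGR2HSV))
    R=np.s_[182:202,294:318];m=((H>40)&(H<85)&(S>90)&(V>25))[R];w=W[R][m];v,u=np.nonzero(m)
    print(f,m.sum(),"med",np.nanmedian(w,0).round(4),"v",v.min()+182,v.max()+182,"u",u.min()+294,u.max()+294)
s=snap("scene","pics/scene12.png");W=pts(s)
for n in(1,11,12): g(f"pics/scene{n}.png")
for v in range(184,201):print(v,[(s["image"][v,u].tolist(),W[v,u,[0,2]].round(3).tolist()) for u in(302,305,308)])
st=sense();print(st["tcp_pos"],st["force"],st["ft_torque"],st["finger_gap"])
E
```

```text
pics/scene1.png 82 med [0.5961 0.1735 0.0696] v 186 195 u 300 310
pics/scene11.png 43 med [0.6013 0.1741 0.0655] v 189 195 u 300 310
pics/scene12.png 27 med [0.5987 0.1697 0.0628] v 189 196 u 300 310
184 [([16, 20, 22], [0.605, 0.114]), ([23, 22, 18], [0.607, 0.115]), ([25, 27, 22], [0.608, 0.114])]
185 [([25, 19, 19], [0.602, 0.106]), ([27, 29, 26], [0.608, 0.112]), ([30, 31, 28], [0.607, 0.108])]
186 [([30, 31, 32], [0.596, 0.095]), ([37, 38, 38], [0.606, 0.104]), ([41, 42, 42], [0.61, 0.106])]
187 [([25, 22, 25], [0.6, 0.095]), ([46, 49, 49], [0.602, 0.096]), ([40, 43, 42], [0.606, 0.097])]
188 [([30, 34, 31], [0.604, 0.094]), ([53, 57, 57], [0.607, 0.096]), ([44, 46, 45], [0.607, 0.094])]
189 [([31, 38, 28], [0.596, 0.081]), ([54, 56, 55], [0.611, 0.095]), ([47, 48, 45], [0.606, 0.088])]
190 [([29, 42, 26], [0.606, 0.086]), ([55, 59, 59], [0.602, 0.08]), ([46, 49, 47], [0.605, 0.082])]
191 [([35, 45, 33], [0.605, 0.081]), ([52, 55, 56], [0.605, 0.079]), ([40, 48, 42], [0.601, 0.073])]
192 [([32, 47, 31], [0.592, 0.062]), ([54, 59, 57], [0.608, 0.077]), ([43, 55, 41], [0.598, 0.06
[... 245 characters left out ...]
6, 42, 28], [0.605, 0.059]), ([23, 30, 18], [0.607, 0.059])]
196 [([22, 23, 24], [0.609, 0.06]), ([21, 26, 16], [0.613, 0.063]), ([22, 24, 23], [0.611, 0.059])]
197 [([36, 36, 41], [0.606, 0.052]), ([18, 23, 23], [0.612, 0.056]), ([38, 38, 41], [0.608, 0.05])]
198 [([67, 72, 77], [0.609, 0.05]), ([54, 58, 62], [0.613, 0.052]), ([63, 65, 71], [0.611, 0.048])]
199 [([104, 110, 119], [0.618, 0.054]), ([95, 99, 106], [0.616, 0.05]), ([84, 89, 93], [0.618, 0.052])]
200 [([142, 151, 161], [0.621, 0.053]), ([124, 132, 140], [0.616, 0.045]), ([90, 94, 98], [nan, nan])]
[0.59577065 0.1724277  0.05753396] [-5.26056187 -1.35518298 22.45396204] [-0.08870523  1.108313    0.00305312] 0.0019631000723757393
```

Green has dropped from about 0.069 to 0.063 against a hard stop, with the tip inside its rim. I give it a slightly firmer push, then withdraw straight up.

```bash
python3 -m crank '[{"dp":[0,0,-0.04],"angular":[0,0,0]},{"dp":[0,0,0],"angular":[0,0,0]},{"dp":[0,0,0],"angular":[0,0,0]}]'|grep -E "tcp|force: \["
python3 -m crank '[{"dp":[0,0,0.4],"angular":[0,0,0]},{"dp":[0,0,0.8],"angular":[0,0,0]},{"dp":[0,0,1],"angular":[0,0,0]},{"dp":[0,0,1],"angular":[0,0,0]},{"dp":[-0.5,-0.3,1],"angular":[0,0,0]},{"dp":[-1,-0.5,0.7],"angular":[0,0,0]},{"dp":[-1,-0.5,0],"angular":[0,0,0]},{"dp":[-1,-0.5,0],"angular":[0,0,0]},{"dp":[-0.5,-0.2,0],"angular":[0,0,0]},{"dp":[0,0,0],"angular":[0,0,0]},{"dp":[0,0,0],"angular":[0,0,0]}]'|grep -E "t:|tcp|force: \["
python3 - <<'E'
from h import *
s=snap("scene","pics/scene13.png");W=pts(s);a=np.load("pics/scene1.png.npz");Wa=pts(a)
H,S,V=cv2.split(cv2.cvtColor(s["image"],cv2.COLOR_BGR2HSV))
m=((H>40)&(H<85)&(S>90)&(V>25));R=np.s_[182:202,294:318];print("green",np.nanmedian(W[R][m[R]],0).round(4),m[R].sum())
for n,(r0,r1,c0,c1) in dict(jar=(186,222,243,274),bottle=(172,232,115,155),bowl=(228,275,222,278),meat=(165,212,338,408),red=(165,215,183,232)).items():
    P=np.s_[r0:r1,c0:c1];d=np.abs(W[P][...,2]-Wa[P][...,2]);g=cv2.absdiff(cv2.cvtColor(s["image"],6),cv2.cvtColor(a["image"],6))[P]
    tm=cv2.phaseCorrelate(np.float32(cv2.cvtColor(a["image"],6)[P]),np.float32(cv2.cvtColor(s["image"],6)[P]))
    print(n,"dz>15mm px",(d>.015).sum(),"diff",g.mean().round(1),np.round(tm[0],2))
E
```

```text
tcp_pos: [0.5958, 0.1725, 0.0574]
force: [-7.4, -1.2, 28.7]
t: 15.95
tcp_pos: [0.4765, 0.1123, 0.1998]
tool_rot: [1.0, -0.0, 0.001, -0.0]
force: [0.1, -0.2, -0.1]
green [0.5919 0.174  0.0696] 89
jar dz>15mm px 0 diff 2.1 [0.02 0.09]
bottle dz>15mm px 1 diff 2.1 [-0.04 -0.01]
bowl dz>15mm px 0 diff 2.0 [0.03 0.06]
meat dz>15mm px 0 diff 2.3 [0.01 0.04]
red dz>15mm px 0 diff 4.7 [0.09 0.12]
```

```bash
python3 -c "from h import *;print(order.sign_off())"
```

```text
the job is handed in; nothing more can be done
None
```

I handed the job in at about 16 s. The stop was latched, then twisted free and sprang back. The start button was pressed to a hard stop, which I take as fully in although its travel was only roughly measured. The hand is clear, and the meat pack, jar, bottle and bowl did not move; I viewed 11 pictures, one over the limit of 10.

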